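# Lift the tart off its stand with the cake server

## Robot

A 7-joint arm with a two-finger parallel gripper is mounted at the origin on the work surface. World frame = base frame: x ahead of the robot, y to its left, z up, the work surface at z = 0. Lengths are in mm, angles in degrees, forces in N, time in s.
With the tool pointing down it reaches from about 400 to 900 mm from the base axis. Payload 5.5 kg.
Tool frame: the origin (TCP) lies between the finger pads; the fingertips stand 11 mm ahead of it and the grasp point (between the pads) lies 8 mm behind it; z points along the fingers, y is the line along which they close (so a half turn about z gives the same grasp; the last joint's range is limited). The gripper opens to 92 mm and grips with 3 to 60 N. Pads are 19 mm wide; open, the fingers measure 130 mm over their backs; the gripper's body (75 mm by 190 mm) begins 47 mm behind the grasp point.
Start: joints at [-49.32, 28.699, -24.465, 88.831, 12.651, 65.22, -12.049], TCP at [280.817, 586.209, 237.729] pointing down, gripper open.
Joint ranges: [-164.97, 164.97], [-17.58, 116.51], [-87.97, 89.64], [11.32, 138.91], [-80.73, 260.73], [10.89, 115.49], [-147.41, 147.41]. Speed limits (degrees/s): [147.25, 147.25, 180, 180, 180, 180, 180].

## Interface

Orientations are given as a 3x3 rotation matrix whose columns are the frame's x, y, z axes.
In Python, from rig import * gives the robot as it stands. The module is installed in compiled form; this text tells all that it offers.
- The arm moves only by the shell command python3 -m handwheel 'ROWS' [FORCE]. ROWS is JSON, a list of rows, each a list of 7 numbers: the turn, a rotation vector about the tool's x, y, z normalised to -1 to 1, where 1 is 30 degrees, then the shift along the tool's x, y, z normalised to -1 to 1, where 1 is 75 cm, then the opening, from -1 (shut) to 1 (fully open). A call has 1 to 10 rows; each row is the pose to reach, as a shift and turn from the pose commanded when the call began, along the tool's axes at that moment; what a row does not reach only later rows make up. A row lasts 1/10 s, in which the tool goes at most 50 mm and 8.59 degrees, less where a joint would pass 70% of its speed; a pose out of reach is approached as far as the arm can. A call with a number of a shift or a turn outside -1 to 1 is refused whole. A call with a gripper value outside its range is refused whole. The fingers move at their own pace and stop on an object; FORCE is the grip in N (left out, the last holds). Time passes only in rows, so rows that repeat a pose let the fingers close. It gives the time, the measured TCP pose, the force, the opening and the grip force at its end, in the units of the state.
- read_state(): the state, without advancing time (a new reading comes with each control period).
- get_image(name): name is "side" or "top" or "wrist"; returns a dict with "img" (384x512x3 uint8, blue, green, red), "range_z" (384x512 float32, mm along the optical axis (not along the pixel's ray), 0 where there is no reading), "fov_y" (degrees; the focal length in pixels is half the picture's height over the tangent of half this angle, whatever the lens; pixels are square), "cx", "cy" (the principal point, pixels), "T" (4x4, takes a point from camera to world coordinates); the wrist camera has in their place "tool_from_camera" (4x4, takes a point from camera to tool coordinates, whose origin is the TCP and whose axes are the flange's). Camera axes: x right, y down, z forward; pixel columns grow to the right and rows downward; lengths in mm; the calibration is good to about 2 mm. The wrist camera is an equidistant fisheye: a pixel r from the principal point sees the ray r / f radians off the axis. A picture is of the moment at which its call begins: read the wrist's pose just before it.
- job_done(): hands the job in; it is judged then, once.
Trained networks look in a picture, given as the dict that the camera call returned (one of the last four; its "shot" number tells which), for a name from the list of things; names that differ only in an ending like _2 or _b are one class to them, and where a whole thing is asked for, a point or a joint stands for the part that bears it (a point fixed in the world has none). Each returns a list of dicts, best first, with "score" (0 to 1); they miss things now and then, are a little off and sometimes report something else, mostly with a low value. They report only what shows in the picture. A call takes as long as a camera call. They do not tell look-alikes from the thing itself.
- masks_of(picture, thing): "region" (384x512 bool, what is visible of it) and "box" ([centre column, centre row, width, height] as shares, 0 to 1, of the picture: columns of its width, rows of its height, round what is visible of it).
- landmark_of(picture, thing): "position" ([column, row] as shares, 0 to 1, of the picture: columns of its width, rows of its height: a listed point, or the origin of a listed thing).
The state is a dict: "time_s": time; "qpos": joint angles; "joint_vel": joint speeds; "effort": joint torques, N m; "tool_pos": TCP position; "tcp_rot": TCP orientation; "force": force on the tool from outside, world axes, zero at the start; "wrist_torque": the same for the moment, N m; "opening": finger opening in mm; "grasp_force": force on a finger pad.
Only numpy, scipy, OpenCV 4.12 (cv2) and the standard library are available. Lean on these libraries where they do the work, as an engineer would, in place of code of your own. Each camera call takes 0.05 s, during which the arm holds its last target. There are 200 camera calls.

## Task

Pick up the cake server by its raised handle, slide its blade into the gap underneath the tart on the wooden stand, and lift the tart on the blade about ten centimetres straight up, clear of the stand. Keep the tart level, do not touch it with the gripper, and leave the rest of the coffee table undisturbed. Finish while still holding the server in the gripper, with the tart steady and level on the blade in the air.

Things in the scene. Friction and masses are not known exactly. Their poses are not given: they have to be found in the camera images.
- server: Steel cake server, 0.18 kg, loose, on the table right of the stand, blade roughly to the robot's left. Origin on its underside below the middle of its raised handle bar; +x towards the blade tip, z up. Blade flat, 3 mm thick, 48 mm wide, x 65 to 195 mm (round tip), underside z = 0. A slanting neck joins bar and blade; a tail runs from its other end to a foot on the table at x = -68 mm.
- server_grip (a point): Middle of the server's handle bar, 58 mm above its underside. The bar is straight and level along the server's x, 80 mm long, 18 mm wide, 22 mm tall, and is pinched from above across its width. A firm grip (about 50 N) carries server and tart without slipping.
- server_blade (a point): centre of the top face of the server's blade, 130 mm in +x from the handle's middle, 3 mm above the server's underside. Axes as server.
- tart: Round pastry tart in a fluted metal tin, stiff, about 0.12 kg: underside flat, 100 mm across; top 108 mm across; 28 mm tall. Origin at the centre of its underside, z up. It lies loose across the stand's two rails, its centre within 12 mm of the stand's centre.
- stand: Light wooden serving stand, fixed. Base board 120 (its x) x 96 mm, 6 mm thick; along its long sides two rails 12 mm thick, tops 30 mm above the table. Between them a channel 72 mm wide, 24 mm high runs along the stand's x under the tart, open at both ends. Origin at the centre of its underside, on the table; +x along the channel, roughly to the robot's left.
- cup: takeaway paper cup with black lid, 84 mm across, 110 mm tall, loose, beyond the stand and server; origin at the centre of its underside; leave alone
- mug: white mug with handle, 80 mm across, 85 mm tall, loose, far right; origin at the centre of its underside; leave alone
- notebook: spiral notebook, 150 x 200 x 12 mm, loose, to the left; origin at the centre of its underside; leave alone
- remote: black remote control, 50 x 170 (y) x 18 mm, loose, between robot and stand; origin at the centre of its underside; leave alone
- saucer: white plate, 130 mm across, 18 mm tall, loose, beyond the stand; origin at the centre of its underside; leave alone
- jar: closed jam jar, 64 mm across, 85 mm tall, loose, to the left; origin at the centre of its underside; leave alone
Things that resemble listed ones, but are neither listed nor needed, are in the scene too. Leave any blue or purple look-alike of the stand alone.

How it is judged (in metres and radians):
On the way, in this order (a step that is already met when the one before it is completed fails the run):
1. the gripper holds the server clear of the table, the tart still on its stand (height (world z) of server above 0.01 m and contact force between the fingers and server above 1 N and height (world z) of tart below 0.036 m), for 0.1 s.
2. the blade is under the tart while the tart still lies on the stand (horizontal distance between server_blade and tart below 0.05 m and height (world z) of server_blade below 0.034 m and height (world z) of tart below 0.036 m), for 0.1 s.
At the end, for the whole second after the job is handed in: Through the last second the tart is over 100 mm above the table, within 100 mm of the stand's centre seen from above, tilted under 0.12 rad, slower than 30 mm/s and 0.2 rad/s, carried by the server alone, and the server is held in the fingers, clear of the stand (height (world z) of tart above 0.1 m and angle between tart's own z axis and vertical below 0.12 rad and linear speed of tart below 0.03 m/s and angular speed of tart below 0.2 rad/s and horizontal distance between tart and stand below 0.1 m and contact force between tart and server above 0.3 N and contact force between tart and the arm below 0.05 N and contact force between tart and the fingers below 0.05 N and contact force between each of tart, server and stand below 0.05 N and contact force between the fingers and server above 2 N); the arm keeps its last pose, push and grip.
It fails at once if the tart is tipped by more than 0.35 rad (angle between tart's own z axis and vertical above 0.35 rad).
It fails at once if the gripper or arm touches the tart (contact force between tart and the fingers above 0.5 N or contact force between tart and the arm above 0.5 N).
It fails at once if a bystander is moved by more than 30 mm (distance of any of cup, mug, notebook, remote, saucer, jar from where it was at the start of the episode above 0.03 m).
It also fails if it takes over 51 s, if anything falls off the work surface, if the arm or the gripper's body presses on something with over 40 N, if the wrist force passes 120 N, or if a joint passes its speed limit or range.

## Working session

There is one attempt and no reset: what is moved stays moved. The work goes in short steps, Python scripts to look and compute and a shell command to move; the robot and the scene stay as the last step left them, time stands still between calls to the robot, and variables do not carry over. Pictures are saved under pics/ and viewed, at most 10 in all, crops included, and the job is handed in when it is done.

```bash
mkdir -p pics
cat > h.py <<'E'
from rig import *
import numpy as np, cv2
def f_of(p): return p["img"].shape[0]/2/np.tan(np.radians(p["fov_y"])/2)
def pts(p,mask):
    z=p["range_z"]; v,u=np.nonzero(mask&(z>0)); d=z[v,u]; f=f_of(p)
    P=np.c_[(u-p["cx"])/f*d,(v-p["cy"])/f*d,d,np.ones(len(d))]
    return (P@np.array(p["T"]).T)[:,:3]
E
python3 - <<'E'
from h import *
s=read_state(); print(s["time_s"],s["tool_pos"],np.round(s["tcp_rot"],3).tolist(),s["opening"])
ims=[]
for n in ["top","side"]:
    p=get_image(n); ims.append(p["img"]); print(n,p["fov_y"],np.round(p["T"],3).tolist())
    for t in ["server","tart","stand","server_grip","server_blade","cup","saucer","remote","mug","notebook","jar"]:
        if t in("server","tart","stand"):
          for m in masks_of(p,t)[:4]:
            P=pts(p,m["region"]); print(n,t,round(m["score"],2),np.round(np.array(m["box"])*[512,384,512,384]).tolist(), np.round(np.median(P,0)) if len(P) else None, np.round(P.min(0)),np.round(P.max(0)))
        for l in landmark_of(p,t)[:3]:
            c=np.array(l["position"])*[512,384]; u,v=c.astype(int); mk=np.zeros((384,512),bool); mk[max(v-1,0):v+2,max(u-1,0):u+2]=1
            P=pts(p,mk); print(n,"LM",t,round(l["score"],2),np.round(c,1).tolist(),np.round(np.median(P,0)) if len(P) else None)
    np.savez(f"{n}.npz",**{k:p[k] for k in("img","range_z","fov_y","cx","cy","T")})
    cv2.imwrite(f"pics/{n}.png",cv2.resize(p["img"],(768,576)))
E
```

```text
0.0 [280.622355   585.53044697 236.66662747] [[-0.902, 0.432, -0.001], [0.432, 0.902, -0.002], [0.0, -0.002, -1.0]] 91.93511337203141
top 49.48924415250697 [[0.017, -0.995, 0.103, 351.659], [-1.0, -0.017, 0.002, 43.659], [0.0, -0.103, -0.995, 1286.976], [0.0, 0.0, 0.0, 1.0]]
top server 0.8 [323.0, 190.0, 81.0, 29.0] [ 498. -130.    4.] [ 454. -294.   -5.] [539. -40.  76.]
top LM server 0.79 [343.5, 197.5] [ 472. -217.   65.]
top LM tart 0.73 [241.2, 173.3] [540.  86.  56.]
top stand 0.78 [240.0, 173.0, 44.0, 38.0] [519.  56.  26.] [494.  29.  -5.] [603. 160.  56.]
top stand 0.78 [172.0, 293.0, 49.0, 38.0] [177. 293.   7.] [116. 227.  -6.] [237. 358.  36.]
top stand 0.68 [307.0, 245.0, 38.0, 35.0] [ 329. -124.    7.] [ 281. -185.   -2.] [381. -61.  38.]
top stand 0.39 [304.0, 94.0, 24.0, 33.0] [770. -89. 108.] [ 736. -134.   -3.] [819. -51. 117.]
top LM stand 0.98 [172.5, 292.4] [181. 289.   6.]
top LM stand 0.62 [305.2, 243.3] [ 335. -111.    6.]
top LM stand 0.53 [238.1, 170.5] [548.  95.  57.]
top LM server_blade 0.92 [302.7, 186.2] [ 511. -102.    1.]
top LM cup 0.82 [301.5, 102.3
[... 1385 characters left out ...]
] [176. 307.   6.]
side LM stand 0.8 [233.4, 279.7] [ 332. -124.    5.]
side LM server_blade 0.8 [287.4, 248.7] [510. -95.   3.]
side LM cup 0.78 [361.7, 213.5] [ 751. -107.   43.]
side LM cup 0.42 [313.7, 170.4] [769. 170.   4.]
side LM saucer 0.72 [312.4, 168.2] [772. 181.   4.]
side LM saucer 0.58 [301.2, 287.5] [ 478. -221.    1.]
side LM remote 0.63 [210.6, 217.4] [356. 104.  18.]
side LM remote 0.18 [309.4, 171.0] [754. 174.   4.]
side LM mug 0.71 [408.2, 279.9] [ 691. -352.   62.]
side LM mug 0.21 [305.3, 274.3] [ 478. -233.   69.]
side LM notebook 0.63 [198.2, 158.7] [427. 416.  12.]
side LM notebook 0.3 [268.3, 196.6] [536.  68.  57.]
side LM jar 0.84 [245.7, 147.1] [607. 394.  18.]
```

Run:
```python
from h import *
p=dict(np.load("top.npz")); im=p["img"]
cv2.imwrite("pics/topcrop.png",cv2.resize(im[150:270,200:390],(0,0),fx=4,fy=4,interpolation=cv2.INTER_CUBIC))
s=dict(np.load("side.npz"))
for n,q in(("top",p),("side",s)):
    A=pts(q,np.ones((384,512),bool))
    def sel(x0,x1,y0,y1,z0,z1): return A[(A[:,0]>x0)&(A[:,0]<x1)&(A[:,1]>y0)&(A[:,1]<y1)&(A[:,2]>z0)&(A[:,2]<z1)]
    B=sel(440,560,-310,-20,60,90); c,sz,an=cv2.minAreaRect(B[:,:2].astype(np.float32)); 
    l=cv2.fitLine(B[:,:2].astype(np.float32),cv2.DIST_HUBER,0,.01,.01).ravel()
    print(n,"bar",len(B),np.round(c),np.round(sz),an,"med z",np.median(B[:,2]),"dir deg from +y",np.degrees(np.arctan2(-l[0]*np.sign(l[1]),abs(l[1]))),l[2:])
    T=sel(470,620,20,165,50,75); print("tart",len(T),np.round(np.r_[cv2.minEnclosingCircle(T[:,:2].astype(np.float32))[0],T.min(0),T.max(0)]),np.median(T[:,2]))
    R=sel(470,620,15,165,3,45); c,sz,an=cv2.minAreaRect(R[:,:2].astype(np.float32)); print("stand",len(R),c,sz,an)
```

```text
top bar 174 [ 477. -228.] [81. 19.] 76.09822845458984 med z 68.56327840978497 dir deg from +y -14.922479 [ 476.32138 -227.21223]
tart 962 [550.  94. 498.  39.  50. 604. 147.  63.] 55.60221247204947
stand 347 (545.0472412109375, 90.0148696899414) (150.74913024902344, 146.91061401367188) 0.8023219108581543
side bar 228 [ 477. -227.] [80. 19.] 76.4122543334961 med z 68.45092306668539 dir deg from +y -14.052407 [ 475.17233 -230.45108]
tart 621 [550.  93. 497.  40.  50. 602. 145.  61.] 56.01928958918654
stand 469 (522.4296875, 81.92565155029297) (94.10902404785156, 163.4793701171875) 36.92053985595703
```

View pics/top.png

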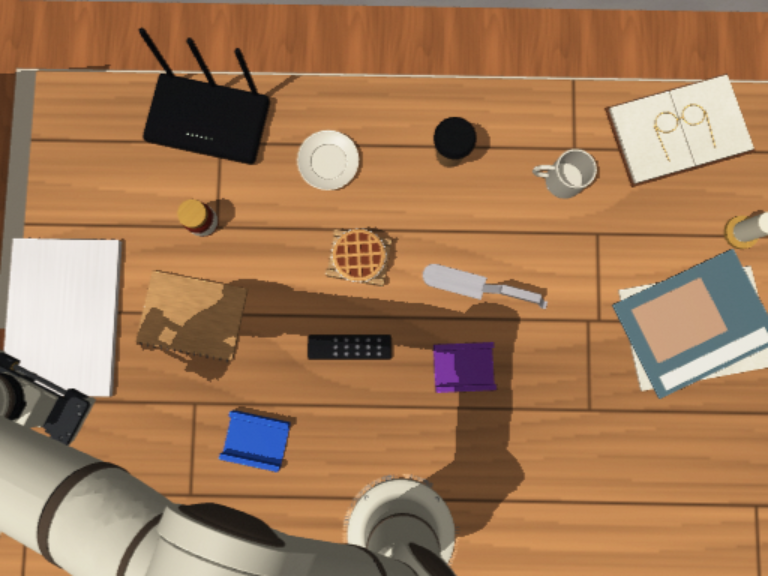

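View pics/topcrop.png

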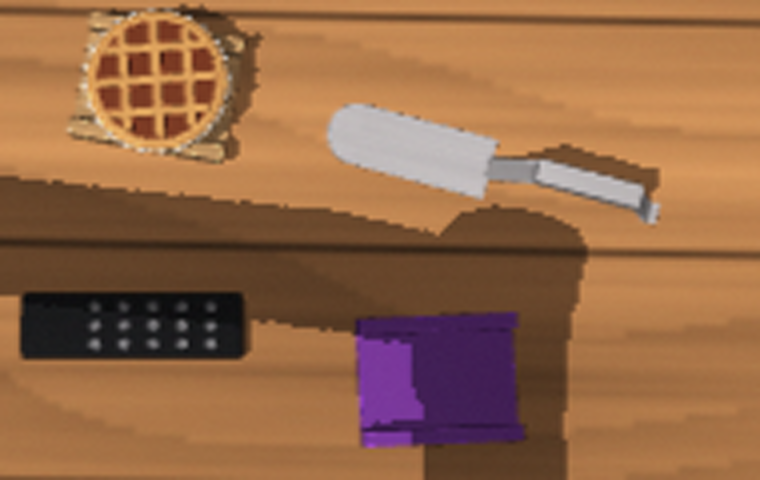

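The three stand-like things in the top picture (768×576) are the wooden one under the tart at (360,255), the purple one at (465,367) and the blue one at (255,440). The wooden one is the right one, since it has rails and carries the tart. There is one server: its blade is at (455,280) and its bar at (520,294). In the enlarged crop the near rail of the wooden stand runs from (70,128) to (225,158), and the server lies along (640,195) to (340,120).

```bash
cat >> h.py <<'E'
from scipy.spatial.transform import Rotation as Ro
def Rtool(yaw,extra=None):
    # yaw: server direction leaning from +y toward +x, deg; tool y=(cos,-sin), z down
    a=np.radians(yaw); y=np.array([np.cos(a),-np.sin(a),0]); z=np.array([0,0,-1.]); R=np.c_[np.cross(y,z),y,z]
    return R if extra is None else extra@R
def row(pos,R,p0=None,R0=None):
    s=read_state(); p0=np.array(s["tool_pos"]) if p0 is None else p0; R0=np.array(s["tcp_rot"]) if R0 is None else R0
    r=Ro.from_matrix(R0.T@R).as_rotvec(degrees=True)/30; d=R0.T@(np.array(pos)-p0)/750
    print("turn",np.round(r,4),"shift",np.round(d,4)); return r,d
E
python3 - <<'E'
from h import *
print(Rtool(14.5).round(3).tolist())
row([470,-190,240],Rtool(14.5))
# staged, thirds
from scipy.optimize import minimize
P=[]
for n in("top","side"):
    q=dict(np.load(n+".npz")); A=pts(q,np.ones((384,512),bool))
    A=A[(np.hypot(A[:,0]-548,A[:,1]-90)<100)&(A[:,2]>22)&(A[:,2]<35)]; print(n,len(A)); P.append(A)
P=np.vstack(P); 
def cost(v):
    a=np.radians(v[2]); d=P[:,:2]-v[:2]; u=d@[np.sin(a),np.cos(a)]; w=d@[np.cos(a),-np.sin(a)]
    e=np.maximum(abs(u)-60,0)+np.maximum(abs(abs(w)-42)-6,0); return np.minimum(e,8).mean()
best=min((minimize(cost,[x,y,a],method="Nelder-Mead") for x in(540,548,556) for y in(82,90,98) for a in(0,6,12)),key=lambda r:r.fun); print(best.x,best.fun)
E
```

```text
[[0.25, 0.968, 0.0], [0.968, -0.25, 0.0], [0.0, 0.0, -1.0]]
turn [-0.00e+00 -1.00e-04  2.63e+00] shift [-0.6747 -0.8244 -0.0031]
top 134
side 115
[549.67214837  94.50390684   9.34482972] 0.4353685040192746
```

```bash
python3 -m handwheel '[[0,0,0.88,-0.4,-0.49,0,1],[0,0,0.88,-0.4,-0.49,0,1],[0,0,0.88,-0.4,-0.49,0,1],[0,0,0.88,-0.4,-0.49,0,1],[0,0,0.88,-0.4,-0.49,0,1],[0,0,0.88,-0.4,-0.49,0,1],[0,0,0.88,-0.4,-0.49,0,1],[0,0,0.88,-0.4,-0.49,0,1],[0,0,0.88,-0.4,-0.49,0,1],[0,0,0.88,-0.4,-0.49,0,1]]' 55
python3 -c "
from h import *
row([470,-200,240],Rtool(14.5))"
```

```text
time_s: 2.5
tool_pos: [393.2, 120.8, 238.0]
tcp_rot: [[-0.612, 0.791, 0.001], [0.791, 0.612, -0.001], [-0.001, 0.0, -1.0]]
force: [-0.4, 0.5, -0.4]
opening: 91.6
grasp_force: 0.0
turn [1.300e-03 2.100e-03 1.741e+00] shift [-0.401  -0.1807 -0.0021]
```

```bash
python3 -m handwheel '[[0,0,0.95,-0.4,-0.18,0,1],[0,0,0.95,-0.4,-0.18,0,1],[0,0,0.95,-0.4,-0.18,0,1],[0,0,0.95,-0.4,-0.18,0,1],[0,0,0.95,-0.4,-0.18,0,1],[0,0,0.95,-0.4,-0.18,0,1],[0,0,0.95,-0.4,-0.18,0,1],[0,0,0.95,-0.4,-0.18,0,1]]'
python3 -m handwheel '[[0,0,0.79,0,0,0,1],[0,0,0.79,0,0,0,1],[0,0,0.79,0,0,0,1],[0,0,0.79,0,0,0,1],[0,0,0.79,0,0,0,1],[0,0,0.79,0,0,0,1]]'
cat >> h.py <<'E'
def wpts(p,s,mask):
    z=p["range_z"]; v,u=np.nonzero(mask&(z>0)); d=z[v,u]; f=f_of(p)
    f=p["img"].shape[0]/2/np.tan(np.radians(p["fov_y"])/2)
    x=(u-p["cx"]); y=(v-p["cy"]); r=np.hypot(x,y)+1e-9; th=r/f; k=np.tan(th)/r
    P=np.c_[x*k*d,y*k*d,d]; t=np.array(p["tool_from_camera"]); P=P@t[:3,:3].T+t[:3,3]
    return P@np.array(s["tcp_rot"]).T+np.array(s["tool_pos"])
E
python3 - <<'E'
from h import *
s=read_state(); p=get_image("wrist"); print(p["fov_y"],p["cx"],p["cy"],np.round(p["tool_from_camera"],2).tolist())
A=wpts(p,s,np.ones((384,512),bool)&(np.hypot(*(np.indices((384,512))[::-1].reshape(2,-1)-np.array([[p["cx"]],[p["cy"]]]))).reshape(384,512)<250))
cv2.imwrite("pics/w1.png",cv2.resize(p["img"],(768,576)))
A=A[(abs(A)<2000).all(1)]
t=A[(abs(A[:,0]-470)<150)&(abs(A[:,1]+200)<150)]; print("med z",np.median(t[:,2]))
B=A[(abs(A[:,0]-477)<40)&(abs(A[:,1]+228)<60)&(A[:,2]>60)&(A[:,2]<80)]
if len(B): print("bar",len(B),cv2.minAreaRect(B[:,:2].astype(np.float32)),np.median(B[:,2]))
T=A[(np.hypot(A[:,0]-548,A[:,1]-94)<75)&(A[:,2]>50)&(A[:,2]<75)]
if len(T): print("tart",len(T),cv2.minEnclosingCircle(T[:,:2].astype(np.float32)),np.median(T[:,2]))
for n in("server_grip","server_blade"):
  for l in landmark_of(p,n)[:2]: print(n,l["score"],np.array(l["position"])*[512,384])
row([476,-227,51],Rtool(14.3))
E
```

```text
time_s: 3.3
tool_pos: [471.1, -199.7, 238.0]
tcp_rot: [[-0.158, 0.987, 0.001], [0.987, 0.158, -0.003], [-0.003, 0.001, -1.0]]
force: [-0.5, 0.6, -0.5]
opening: 91.8
grasp_force: 0.0
time_s: 3.9
tool_pos: [471.0, -193.8, 237.7]
tcp_rot: [[0.242, 0.97, 0.0], [0.97, -0.242, 0.0], [0.0, -0.0, -1.0]]
force: [0.1, -0.5, 0.3]
opening: 91.5
grasp_force: 0.0
65.70646984690485 257.3971134727561 189.20477362889685 [[-0.0, -0.97, -0.26, 67.97], [1.0, -0.0, 0.0, 0.27], [-0.0, -0.26, 0.97, -147.22], [0.0, 0.0, 0.0, 1.0]]
med z 306.1816770557916
bar 1090 ((478.4339904785156, -227.5068359375), (78.6290512084961, 17.706357955932617), 76.21453857421875) 68.99435522760544
server_grip 0.73 [270.7968 199.488 ]
server_blade 0.7 [268.6976  86.784 ]
server_blade 0.39 [437.0944 213.504 ]
turn [ 0.     -0.0002  0.0057] shift [-0.0408  0.0172  0.249 ]
```

View pics/w1.png

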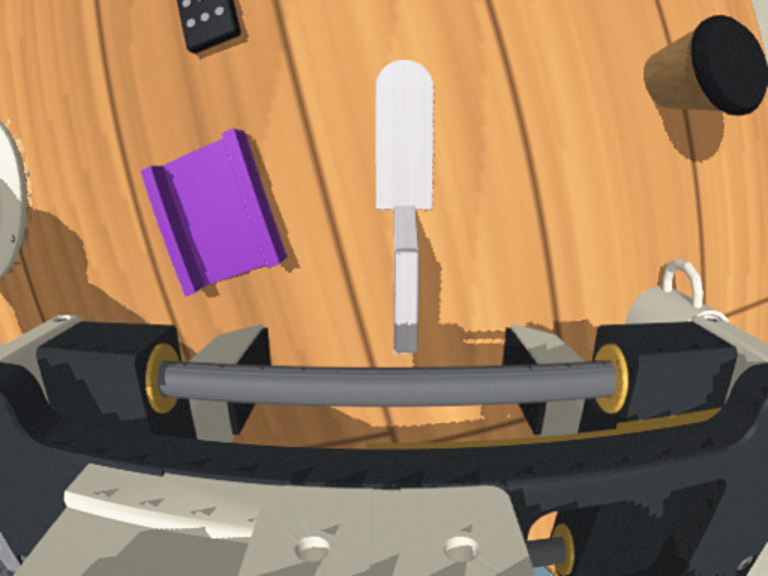

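The wrist view shows the server straight ahead, lined up with the tool: blade at (405,140), bar at (405,285). The purple look-alike at (215,210) stays clear of the path. I'll descend on the bar next.

```bash
python3 -c "
from h import *
row([477.7,-228,90],Rtool(14)); row([477.7,-228,50],Rtool(14))"
```

```text
turn [ 0.     -0.0002 -0.0043] shift [-0.0415  0.0198  0.197 ]
turn [ 0.     -0.0002 -0.0043] shift [-0.0415  0.0198  0.2503]
```

```bash
python3 -m handwheel '[[0,0,0,-0.0415,0.02,0.05,1],[0,0,0,-0.0415,0.02,0.10,1],[0,0,0,-0.0415,0.02,0.15,1],[0,0,0,-0.0415,0.02,0.19,1],[0,0,0,-0.0415,0.02,0.22,1],[0,0,0,-0.0415,0.02,0.24,1],[0,0,0,-0.0415,0.02,0.25,1],[0,0,0,-0.0415,0.02,0.25,1]]' 55
python3 -m handwheel '[[0,0,0,0,0,0,-1],[0,0,0,0,0,0,-1],[0,0,0,0,0,0,-1],[0,0,0,0,0,0,-1],[0,0,0,0,0,0,-1],[0,0,0,0,0,0,-1],[0,0,0,0,0,0,-1],[0,0,0,0,0,0,-1],[0,0,0,0,0,0,-1],[0,0,0,0,0,0,-1]]' 55
```

```text
time_s: 4.85
tool_pos: [477.2, -228.0, 49.3]
tcp_rot: [[0.245, 0.97, -0.002], [0.97, -0.245, 0.001], [0.0, -0.002, -1.0]]
force: [-0.6, -0.4, 0.7]
opening: 92.1
grasp_force: 0.0
time_s: 5.85
tool_pos: [477.8, -228.2, 50.2]
tcp_rot: [[0.245, 0.969, -0.0], [0.969, -0.245, 0.0], [-0.0, -0.0, -1.0]]
force: [-0.1, -0.1, 0.7]
opening: 17.8
grasp_force: 55.0
```

```bash
python3 -m handwheel '[[0,0,0,0,0,-0.01,-1],[0,0,0,0,0,-0.03,-1],[0,0,0,0,0,-0.05,-1],[0,0,0,0,0,-0.06,-1],[0,0,0,0,0,-0.06,-1],[0,0,0,0,0,-0.06,-1]]'
python3 -c "
from h import *
row([504.4,-181.8,97],Rtool(9.3))"
```

```text
time_s: 6.45
tool_pos: [477.7, -228.0, 95.1]
tcp_rot: [[0.245, 0.969, -0.0], [0.969, -0.245, 0.0], [0.0, -0.0, -1.0]]
force: [0.2, -0.3, -1.1]
opening: 17.5
grasp_force: 55.0
turn [-0.0003 -0.0003 -0.163 ] shift [ 0.0685  0.0195 -0.0026]
```

```bash
python3 -m handwheel '[[0,0,-0.05,0.02,0.006,0,-1],[0,0,-0.11,0.045,0.013,0,-1],[0,0,-0.163,0.0685,0.0195,0,-1],[0,0,-0.163,0.0685,0.0195,0,-1],[0,0,-0.163,0.0685,0.0195,0,-1],[0,0,-0.163,0.0685,0.0195,0,-1]]'
cat > look.py <<'E'
from h import *
import sys
tag=sys.argv[1]
s=read_state(); p=get_image("wrist"); t=get_image("top"); d=get_image("side")
g=np.array(s["tool_pos"]); R=np.array(s["tcp_rot"]); print(g,R.round(3).tolist(),s["force"])
for n,q in(("w",p),("t",t),("s",d)):
    al=np.ones((384,512),bool); A=wpts(q,s,al) if n=="w" else pts(q,al)
    # blade points in grasp frame (bar middle): u along tool x, w along tool y
    G=g-8*R[:,2]; L=(A-G)@np.c_[R[:,0],R[:,1],-R[:,2]]
    B=L[(L[:,0]>70)&(L[:,0]<200)&(abs(L[:,1])<35)&(L[:,2]<-40)&(L[:,2]>-75)]
    if len(B)>50:
        M=np.c_[np.ones(len(B)),B[:,0]-130,B[:,1]]; c=np.linalg.lstsq(M,B[:,2],rcond=None)[0]
        for _ in range(4):
            k=abs(M@c-B[:,2])<4; c=np.linalg.lstsq(M[k],B[k,2],rcond=None)[0]
        K=B[k]; r=cv2.minAreaRect(K[:,:2].astype(np.float32))
        print(n,"blade h rel",c[0].round(1),"pitch,roll deg",np.degrees(c[1:]).round(2),k.sum(),"u",np.percentile(K[:,0],[1,99]).round(1),"w",np.percentile(K[:,1],[1,99]).round(1),np.round(r[2],1))
    T=A[(np.hypot(A[:,0]-548,A[:,1]-94)<75)&(A[:,2]>50)&(A[:,2]<70)]
    if len(T)>50: print(n,"tart",len(T),np.round(cv2.minEnclosingCircle(T[:,:2].astype(np.float32))[0],1))
    S=A[(np.hypot(A[:,0]-548,A[:,1]-90)<100)&(A[:,2]>22)&(A[:,2]<36)]; np.save(f"S_{tag}_{n}.npy",S)
cv2.imwrite(f"pics/{tag}.png",cv2.resize(p["img"],(768,576)))
E
python3 look.py pre
```

```text
time_s: 7.05
tool_pos: [504.4, -182.1, 95.0]
tcp_rot: [[0.162, 0.987, -0.001], [0.987, -0.162, -0.0], [-0.0, -0.001, -1.0]]
force: [0.2, -0.4, -1.2]
opening: 18.0
grasp_force: 55.0
[ 504.39561942 -182.06128685   95.04223794] [[0.162, 0.987, -0.001], [0.987, -0.162, -0.0], [-0.0, -0.001, -1.0]] [ 0.15380402 -0.38538409 -1.19633324]
w blade h rel -55.0 pitch,roll deg [-0.09 -0.04] 8063 u [ 70.7 144.5] w [-23.5  23.5] 90.0
t blade h rel -55.6 pitch,roll deg [-0.09 -0.92] 569 u [ 71.1 190.9] w [-24.7  22.8] 0.5
t tart 964 [549.9  93.1]
s blade h rel -55.2 pitch,roll deg [-0.08 -0.1 ] 119 u [ 71.3 195.6] w [-23.4  13.6] 10.7
s tart 625 [549.5  93. ]
```

View pics/pre.png

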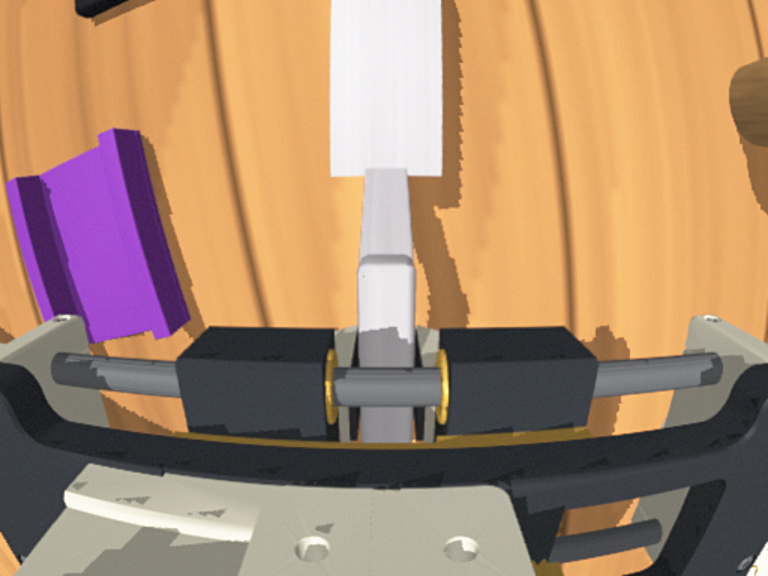

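The server hangs level in the grip: blade at (385,90), bar at (385,310), pitch and roll about 0. I'll refit the stand with the new views before inserting.

Run:
```python
from h import *
from scipy.optimize import minimize
for tags in(("t",),("s",),("t","s")):
    P=np.vstack([np.load(f"S_pre_{n}.npy") for n in tags])
    def cost(v):
        a=np.radians(v[2]); d=P[:,:2]-v[:2]; u=d@[np.sin(a),np.cos(a)]; w=d@[np.cos(a),-np.sin(a)]
        return np.minimum(np.maximum(abs(u)-60,0)+np.maximum(abs(abs(w)-42)-6,0),8).mean()
    b=min((minimize(cost,[x,y,a],method="Nelder-Mead") for x in(540,548,556) for y in(82,90,98) for a in(0,6,12)),key=lambda r:r.fun); print(tags,len(P),b.x.round(1),b.fun.round(2))
a=np.radians(9.3); d=np.array([np.sin(a),np.cos(a)]); c=np.array([549.7,93.5])
row([*(c-280*d),65],Rtool(9.3)); row([*(c-130*d),65],Rtool(9.3))
```

```text
('t',) 137 [550.   94.7   9.4] 0.01
('s',) 91 [548.8  96.    7.7] 1.83
('t', 's') 228 [549.8  94.8   9.3] 0.74
turn [-0.0004  0.0006 -0.0025] shift [-0.0002  0.0003  0.0403]
turn [-0.0004  0.0006 -0.0025] shift [1.998e-01 1.000e-04 4.020e-02]
```

Lower, then slide in gently, at about 15 mm per row.

```bash
python3 -m handwheel '[[0,0,0,0,0,0.015,-1],[0,0,0,0,0,0.03,-1],[0,0,0,0,0,0.04,-1],[0,0,0,0,0,0.04,-1],[0,0,0,0,0,0.04,-1]]'
python3 -m handwheel '[[0,0,0,0.01,0,0,-1],[0,0,0,0.03,0,0,-1],[0,0,0,0.05,0,0,-1],[0,0,0,0.07,0,0,-1],[0,0,0,0.09,0,0,-1],[0,0,0,0.1,0,0,-1],[0,0,0,0.1,0,0,-1],[0,0,0,0.1,0,0,-1]]'
python3 - <<'E'
from h import *
p=get_image("side"); cv2.imwrite("pics/ins.png",cv2.resize(p["img"][140:290,200:390],(0,0),fx=4,fy=4,interpolation=cv2.INTER_CUBIC))
E
```

```text
time_s: 7.7
tool_pos: [504.2, -182.0, 64.6]
tcp_rot: [[0.162, 0.987, -0.001], [0.987, -0.162, 0.0], [0.0, -0.001, -1.0]]
force: [-0.4, -0.0, -0.6]
opening: 17.7
grasp_force: 55.0
time_s: 8.5
tool_pos: [516.7, -108.2, 65.2]
tcp_rot: [[0.161, 0.987, -0.0], [0.987, -0.161, -0.0], [-0.0, 0.0, -1.0]]
force: [-0.5, -0.2, -2.0]
opening: 18.0
grasp_force: 55.0
```

View pics/ins.png

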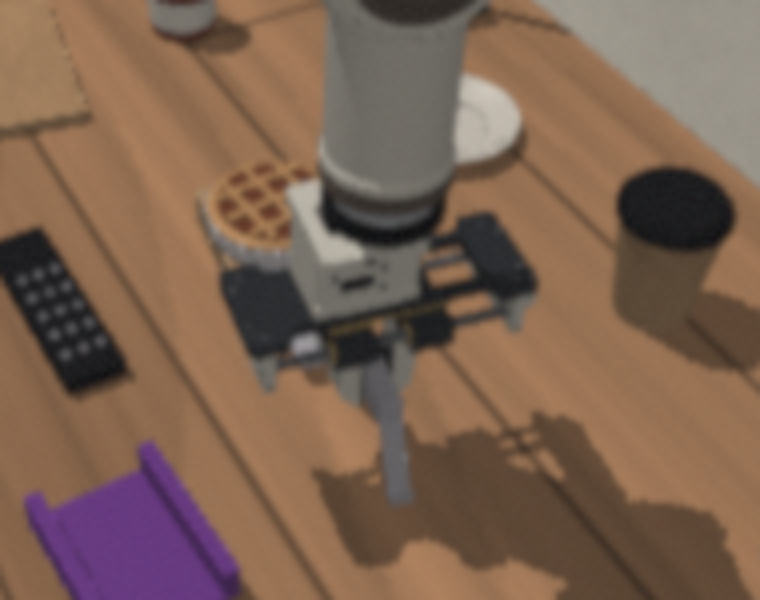

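The arm hides the blade here. The tart, at crop (255,210), looks level and undisturbed, and there is no sideways force. I'll slide the remaining 75 mm.

```bash
python3 -m handwheel '[[0,0,0,0.01,0,0,-1],[0,0,0,0.03,0,0,-1],[0,0,0,0.05,0,0,-1],[0,0,0,0.07,0,0,-1],[0,0,0,0.09,0,0,-1],[0,0,0,0.1,0,0,-1],[0,0,0,0.1,0,0,-1],[0,0,0,0.1,0,0,-1],[0,0,0,0.1,0,0,-1]]'
python3 look.py in
```

```text
time_s: 9.45
tool_pos: [528.7, -34.9, 65.2]
tcp_rot: [[0.163, 0.987, -0.0], [0.987, -0.163, -0.001], [-0.001, -0.0, -1.0]]
force: [0.1, -0.8, -2.3]
opening: 17.9
grasp_force: 55.0
[528.6910477  -34.9458262   65.19043812] [[0.163, 0.987, -0.0], [0.987, -0.163, -0.001], [-0.001, -0.0, -1.0]] [ 0.12960139 -0.8010679  -2.26517602]
w blade h rel -106.0 pitch,roll deg [-51.51  -0.95] 963 u [70.1 85.2] w [-34.5  33.6] 2.2
w tart 15186 [551.2  91.1]
t blade h rel -62.9 pitch,roll deg [-6.11  1.4 ] 82 u [ 70.4 199.9] w [-31.7  34.3] 0.0
t tart 962 [550.1  93.5]
s blade h rel -34.4 pitch,roll deg [25.22 23.38] 38 u [ 70.5 101. ] w [-33.6  -5.9] 26.0
s tart 63 [538.2 126.9]
```

View pics/in.png

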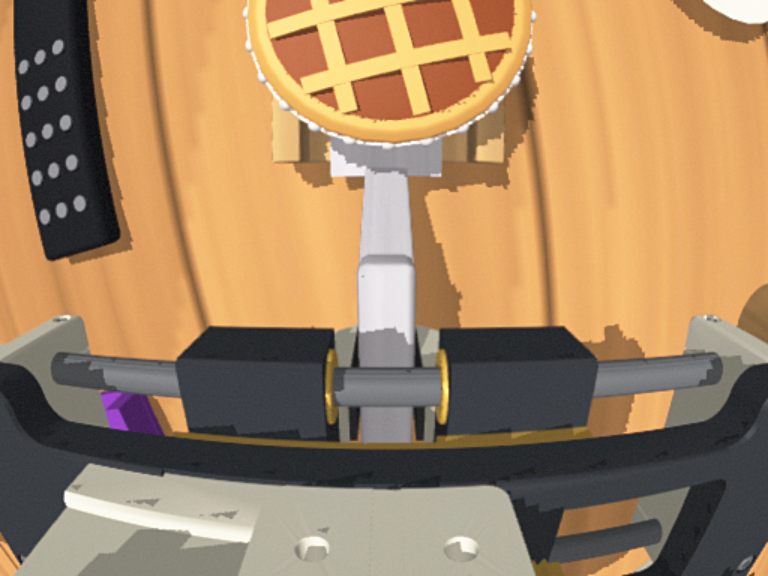

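The blade enters centrally between the rails: blade at (385,160), rails at (287,135) and (475,135), with the tart on top untouched. I'll lift straight up, slowly at first.

```bash
python3 -m handwheel '[[0,0,0,0,0,-0.005,-1],[0,0,0,0,0,-0.01,-1],[0,0,0,0,0,-0.014,-1],[0,0,0,0,0,-0.018,-1],[0,0,0,0,0,-0.022,-1],[0,0,0,0,0,-0.026,-1],[0,0,0,0,0,-0.03,-1],[0,0,0,0,0,-0.03,-1],[0,0,0,0,0,-0.03,-1]]'
python3 - <<'E'
from h import *
s=read_state(); p=get_image("wrist"); A=wpts(p,s,np.ones((384,512),bool))
T=A[(np.hypot(A[:,0]-550,A[:,1]-93)<48)&(A[:,2]>55)&(A[:,2]<90)]; M=np.c_[np.ones(len(T)),T[:,:2]-[550,93]]
print(len(T),np.linalg.lstsq(M,T[:,2],rcond=None)[0],s["wrist_torque"])
E
```

```text
time_s: 10.5
tool_pos: [528.9, -33.9, 87.8]
tcp_rot: [[0.162, 0.987, 0.0], [0.987, -0.162, 0.0], [0.0, 0.0, -1.0]]
force: [-0.2, 0.8, -2.7]
opening: 17.4
grasp_force: 55.0
12203 [6.73615189e+01 3.46871807e-03 1.16486204e-02] [-0.29240894  0.09707186  0.05712774]
```

The tart is on the blade, off the rails and level to within 0.012 rad. I'll carry on up.

```bash
python3 -m handwheel '[[0,0,0,0,0,-0.006,-1],[0,0,0,0,0,-0.018,-1],[0,0,0,0,0,-0.034,-1],[0,0,0,0,0,-0.05,-1],[0,0,0,0,0,-0.066,-1],[0,0,0,0,0,-0.082,-1],[0,0,0,0,0,-0.098,-1],[0,0,0,0,0,-0.11,-1],[0,0,0,0,0,-0.117,-1],[0,0,0,0,0,-0.12,-1]]'
python3 -m handwheel '[[0,0,0,0,0,0,-1],[0,0,0,0,0,0,-1],[0,0,0,0,0,0,-1],[0,0,0,0,0,0,-1],[0,0,0,0,0,0,-1],[0,0,0,0,0,0,-1]]'
python3 - <<'E'
from h import *
s=read_state(); p=get_image("wrist"); A=wpts(p,s,np.ones((384,512),bool))
T=A[(np.hypot(A[:,0]-550,A[:,1]-93)<48)&(A[:,2]>130)&(A[:,2]<180)]; M=np.c_[np.ones(len(T)),T[:,:2]-[550,93]]
print(len(T),np.linalg.lstsq(M,T[:,2],rcond=None)[0],s["wrist_torque"])
t=get_image("side"); cv2.imwrite("pics/up.png",np.hstack([cv2.resize(t["img"],(400,300)),cv2.resize(p["img"],(400,300))]))
E
```

```text
time_s: 11.55
tool_pos: [529.1, -33.9, 178.4]
tcp_rot: [[0.162, 0.987, 0.001], [0.987, -0.162, 0.0], [0.0, 0.001, -1.0]]
force: [0.3, 0.6, -2.3]
opening: 17.5
grasp_force: 55.0
time_s: 12.15
tool_pos: [528.8, -34.0, 177.5]
tcp_rot: [[0.162, 0.987, -0.0], [0.987, -0.162, 0.0], [-0.0, -0.0, -1.0]]
force: [-0.4, -0.2, -3.0]
opening: 17.7
grasp_force: 55.0
12197 [1.57117093e+02 2.85303132e-03 1.13716748e-02] [-0.251299    0.09818739  0.03933202]
```

View pics/up.png

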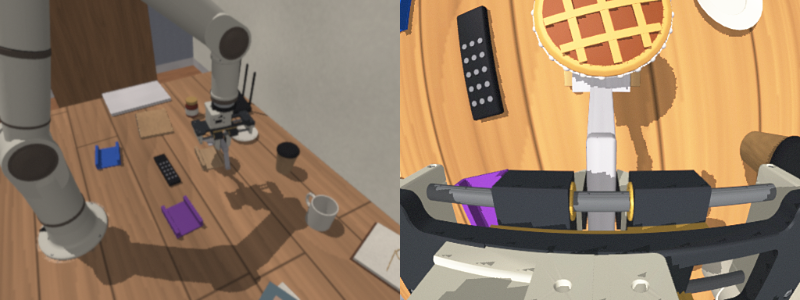

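The tart, at (600,35) in the right half, sits level on the blade with its underside at about 130 mm, and the stand is below it. The other things are where they were, so I'm handing in.

```bash
python3 -c "
from rig import *
print(job_done())"
```

```text
the job is handed in; nothing more can be done
None
```

I handed the job in with the server still gripped at 55 N and the tart level on its blade, its underside about 130 mm above the table (about 100 mm above the rails); the judge returned no verdict.

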